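# Clamp the art panel in the painting bed

### The arm

A 6-joint arm with a two-finger parallel gripper is mounted at the origin on the work surface. World frame = base frame: x ahead of the robot, y to its left, z up, the work surface at z = 0. Lengths are in m, angles in rad, forces in N, time in s.
With the tool pointing down it reaches from about 0.35 to 0.975 m from the base axis. Payload 4.9 kg.
Tool frame: the origin (TCP) lies midway between the tips of the shut fingers; the grasp point (between the pads) lies 19 mm behind it; z points along the fingers, y is the line along which they close (so a half turn about z gives the same grasp; the last joint's range is limited). The gripper opens to 85 mm and grips with 20 to 120 N. Pads are 22 mm wide; open, the fingers measure 114 mm over their backs; the gripper's body (76 mm by 85 mm) begins 54 mm behind the grasp point. The pads swing forward as they close: fully open they stand 13 mm farther back than shut.
Start: joints at [0.991, 0.053, 1.613, -0, 1.476, -0.119], TCP at [0.278, 0.56, 0.231] pointing down, gripper open.
Joint ranges: [-3.01, 3.01], [-1.01, 2.22], [0.06, 2.58], [-1.02, 4.17], [0.09, 2.62], [-3.14, 3.14]. Speed limits (rad/s): [2.57, 2.57, 3.14, 3.14, 3.14, 3.14].

### API

Orientations are given as a rotation vector (axis times angle).
In Python, from station import ctrl, optics, job gives the robot as it stands.
- The arm moves only by the shell command python3 -m jog 'ROWS' [OPENING] [FORCE]. ROWS is JSON, a list of rows, each a list of 2 entries, a list of its own where there are three numbers: the shift along the tool's x, y, z in m, then the turn, a rotation vector about the tool's x, y, z in rad. A call has 1 to 5 rows; each row is the pose to reach, as a shift and turn from the pose commanded when the call began, along the tool's axes at that moment; what a row does not reach only later rows make up. A row lasts 1/10 s, in which the tool goes at most 50 mm and 8.59 degrees, less where a joint would pass 70% of its speed; a pose out of reach is approached as far as the arm can. A call with a gripper value outside its range is refused whole. OPENING is the opening, from 0 (shut) to 1 (fully open), set as the call begins (- or left out, the last holds). The fingers move at their own pace and stop on an object; FORCE is the grip in N (left out, the last holds). Time passes only in rows, so rows that repeat a pose let the fingers close. It gives the time, the measured TCP pose, the force, the opening and the grip force at its end, in the units of the state.
- ctrl.get_obs(): the state, without advancing time (a new reading comes with each control period).
- optics.get_image(name): name is "scene" or "top" or "wrist"; returns a dict with "image" (400x640x3 uint8, blue, green, red), "fx", "fy", "cx", "cy" (pixels), "D" ([k1, k2, p1, p2, k3] as OpenCV has them; the pictures are not rectified), "rvec" (rotation vector, rad) and "tvec" (3), from world to camera coordinates, as OpenCV has them; the wrist camera has in their place "mount" (4x4, takes a point from camera to tool coordinates, whose origin is the TCP and whose axes are the flange's). Camera axes: x right, y down, z forward; pixel columns grow to the right and rows downward; lengths in m; the calibration is good to about 2 mm. A picture is of the moment at which its call begins: read the wrist's pose just before it. There is no depth.
- job.finish_job(): hands the job in; it is judged then, once.
The state is a dict: "t": time; "q": joint angles; "dq": joint speeds; "effort": joint torques, N m; "tool_pos": TCP position; "tool_rot": TCP orientation; "contact_force": force on the tool from outside, world axes, zero at the start; "wrist_torque": the same for the moment, N m; "opening": finger opening in m; "grip_force": force on a finger pad.
Only numpy, scipy, OpenCV 4.12 (cv2) and the standard library are available. Lean on these libraries where they do the work, as an engineer would, in place of code of your own. Each camera call takes 0.05 s, during which the arm holds its last target. There are 200 camera calls.

### The job

The blue-edged art panel lies loose in the white painting bed. Without picking anything up, push the panel along its channel until it sits fully home against the end stop under the open clamp, and only then push the red clamp lever over past its centre so that it snaps to its other side and locks the panel down. Leave everything else on the table where it stands, and finish clear of it all.

Things in the scene. Friction and masses are not known exactly. Their poses are not given: they have to be found in the camera images.
- bed: white painting bed fixed to the table, 340 mm long (y) and 200 mm wide (x = -75 to +125 mm), its flat deck 40 mm above the table. Origin at table level; z up. Its +y is the direction in which the panel is pushed home and the red lever is thrown. Two grey guides along y, 10 mm high, 106 mm apart inside, centred on x = 0, open at the -y end. A ledge on the +x side carries an ink jar.
- end_stop (a point): middle of the foot of the end stop's face, on the deck (x = 0, y = +75 mm in the bed's frame, 40 mm above the table). The stop is a grey bar 110 mm long, 12 mm high, facing the bed's -y; the steel clamp stands behind it.
- lever_pivot (a point): pivot of the clamp lever, between steel cheeks: x = 0, y = +115 mm in the bed's frame, 85 mm above the table; its axis runs along the bed's x.
- panel: loose rigid art panel, blue edges, eye drawn on its white face, 100 mm (x) x 140 mm (y) x 18 mm thick, about 0.25 kg, flat on the deck between the guides. Origin at the centre of its underside, axes near the bed's. It starts 25 to 65 mm short of the stop; fully home its origin is at y = +5 mm in the bed's frame. It is pushed on its -y end face and slides with 1 to 3 N.
- lever_knob (a point): centre of the red ball, 26 mm diameter, at the end of the clamp lever, 90 mm from the pivot. Below it the lever is a round red grip 17 mm thick, then a 10 mm steel rod. In the bed's frame: open it is at y = +68 mm, 162 mm above the table; upright (centre) at y = +115 mm, 175 mm high; locked at y = +162 mm, 162 mm high.
- clamp_lever (a joint): angle of the clamp lever, rad: 0 = open (leaning 31 degrees over the panel, to the bed's -y), 0.55 = upright, at centre, 1.10 = locked (leaning 31 degrees to +y, against a hard stop). A spring drives it to whichever side of centre it is on; about 5 N at the ball starts it from open. As it goes over it lowers the clamp arm.
- clamp_foot: black rubber foot, 18 mm diameter, at the free end of the steel clamp arm, 60 mm from the pivot, pointing down over the bed; origin at the centre of its underside. Open, it hangs about 35 mm above the panel's top; locked, it presses with about 4 N on the panel, 20 mm inside its +y edge.
- palette: bystander: white tray with six ink pots, 130 x 180 x 34 mm, origin under its centre
- sponge_tray: bystander: white tray with a green sponge-like block, 100 x 130 x 52 mm, origin under its centre
- water_pot: bystander: open white pot, 90 mm diameter, 100 mm high, origin under its centre
- ink_jar: bystander: small blue ink jar with a black cap, 38 mm diameter, 50 mm high, on the ledge of the bed, origin under its centre
- paint_bottle: bystander: white paint bottle with a blue label, 48 mm diameter, 130 mm high, origin under its centre
- brush: bystander: brush with a blue handle, 170 mm long, lying on the table
- spare_panel: bystander: bare wood-edged panel, 100 x 140 x 18 mm, flat on the table
Not all that is in view belongs to the job. Leave any green or yellow look-alike of the panel alone.

How it is judged:
By the outcome, as a careful person would: the job done as asked, in the order asked, and still so for the second after the job is handed in, with the robot touching nothing.
It also fails if it takes over 43 s, if anything falls off the work surface, if the arm or the gripper's body presses on something with over 40 N, if the wrist force passes 120 N, or if a joint passes its speed limit or range.

## Working session

There is one attempt and no reset: what is moved stays moved. The work goes in short steps, Python scripts to look and compute and a shell command to move; the robot and the scene stay as the last step left them, time stands still between calls to the robot, and variables do not carry over. Pictures are saved under pics/ and viewed, at most 10 in all, crops included, and the job is handed in when it is done.

```bash
ls; mkdir -p pics; python3 - <<'E'
from station import ctrl, optics
import cv2,numpy as np
o=ctrl.get_obs(); print(o['t'],o['tool_pos'],o['tool_rot'],o['opening'])
ims=[]
for n in ("scene","top"):
    d=optics.get_image(n); cv2.imwrite(f'pics/{n}0.png',d['image']); print(n,{k:np.round(v,4).tolist() for k,v in d.items() if k!='image'})
E
```

```text
pics
0.0 [0.27758489 0.55928686 0.2300736 ] [-7.17300696e-01 -3.05789082e+00  3.00613085e-03] 0.08547648405258902
scene {'fx': 393.2685, 'fy': 393.2685, 'cx': 322.4588, 'cy': 202.005, 'D': [0.0306, 0.0, 0.0, 0.0, 0.0], 'rvec': [1.4124, 2.0982, -0.9178], 'tvec': [0.2021, -0.2164, 1.4623]}
top {'fx': 479.0161, 'fy': 479.0161, 'cx': 317.2307, 'cy': 198.0033, 'D': [-0.0652, 0.0, 0.0, 0.0, 0.0], 'rvec': [2.1592, -2.1504, 0.1043], 'tvec': [0.0035, 0.5417, 1.5133]}
```

View pics/scene0.png

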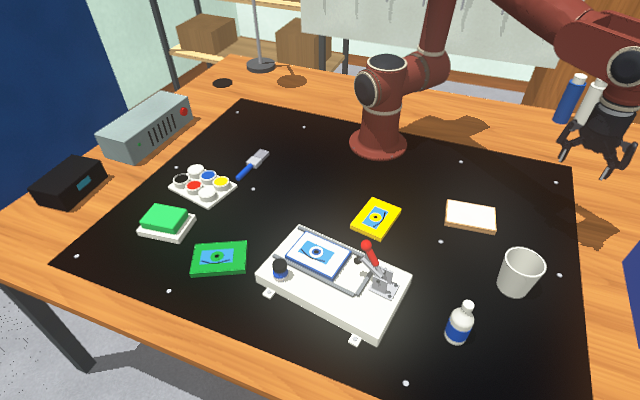

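View pics/top0.png

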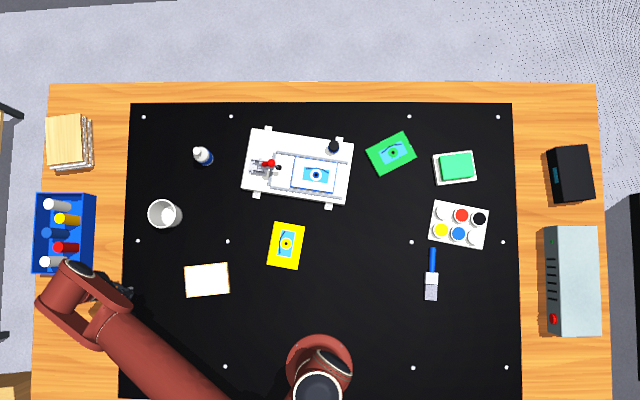

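Candidates in the top view are the panel in the bed at (315,175), the green-edged look-alike at (391,153), the yellow one at (286,245) and the bare spare at (207,280). The one in the bed fits: it has blue edges and lies between the grey guides. I'll confirm it in an enlarged crop.

```bash
python3 - <<'E'
import cv2,numpy as np
a=cv2.imread('pics/top0.png')[120:214,236:362]; b=cv2.imread('pics/scene0.png')[222:346,250:415]
a=cv2.resize(a,None,fx=4.7,fy=4.7,interpolation=cv2.INTER_CUBIC)[:, :592]
b=cv2.resize(b,(0,0),fx=3.5,fy=3.5,interpolation=cv2.INTER_CUBIC)
cv2.imwrite('pics/topc.png',a);cv2.imwrite('pics/scenec.png',b);print(a.shape,b.shape)
E
```

```text
(442, 592, 3) (434, 578, 3)
```

View pics/topc.png

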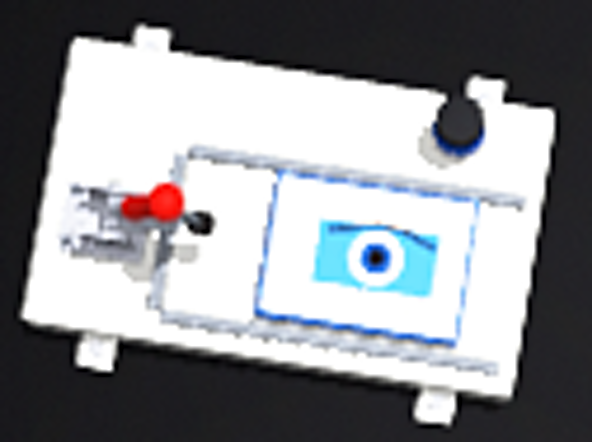

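View pics/scenec.png

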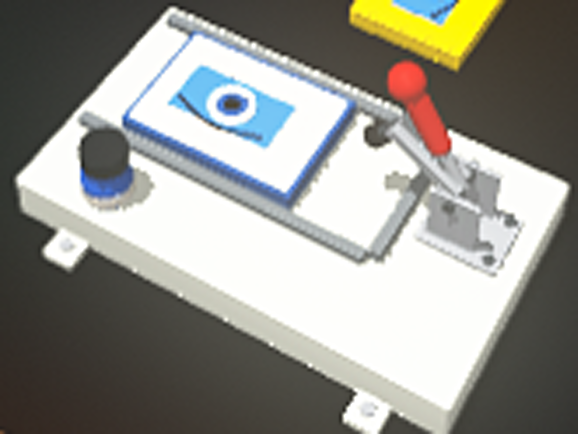

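The crops confirm the blue-edged panel, with the eye, between the guides and short of the stop. The red ball is at top crop (166,202) and scene crop (407,80). Next I'll fit the bed, panel and knob from both views.

```bash
cat > h.py <<'E'
import numpy as np,cv2
from scipy.spatial.transform import Rotation as R
from scipy.optimize import least_squares
cams={'scene':(393.2685,322.4588,202.005,.0306,[1.4124,2.0982,-.9178],[.2021,-.2164,1.4623]),'top':(479.0161,317.2307,198.0033,-.0652,[2.1592,-2.1504,.1043],[.0035,.5417,1.5133])}
def proj(n,P):
    f,cx,cy,k,r,t=cams[n]
    return cv2.projectPoints(np.array(P,float).reshape(-1,3),np.array(r),np.array(t),np.array([[f,0,cx],[0,f,cy],[0,0,1.]]),np.array([k,0,0,0,0]))[0].reshape(-1,2)
T=lambda a:np.array(a)/4.7+[236,120]-.4
S=lambda a:np.array(a)/3.5+[250,222]-.36
def fit(pts,top,sc):
    pts=np.array(pts)
    def w(p):
        c,s=np.cos(p[3]),np.sin(p[3]); return np.c_[p[0]+c*pts[:,0]-s*pts[:,1],p[1]+s*pts[:,0]+c*pts[:,1],np.full(len(pts),p[2])]
    r=least_squares(lambda p:np.r_[(proj('top',w(p))-T(top)).ravel(),(proj('scene',w(p))-S(sc)).ravel()],[.6,0,.05,0])
    return r.x,np.abs(r.fun).max()
E
python3 - <<'E'
from h import *
b,e=fit([[.125,.17],[.125,-.17],[-.075,-.17],[-.075,.17]],[(72,40),(553,108),(512,398),(25,322)],[(445,410),(18,180),(170,8),(568,190)])
print('bed',b.round(4),e)
p,e=fit([[.05,.07],[.05,-.07],[-.05,-.07],[-.05,.07]],[(278,168),(475,200),(455,343),(258,315)],[(293,190),(125,122),(195,35),(355,100)])
print('panel',p.round(4),e)
k=least_squares(lambda q:np.r_[(proj('top',q)-T((166,202))).ravel(),(proj('scene',q)-S((407,80))).ravel()],[.6,.1,.16]);print('knob',k.x.round(4),abs(k.fun).max())
c,s=np.cos(b[3]),np.sin(b[3]);M=np.array([[c,s],[-s,c]])
print('in bed: panel',M@(p[:2]-b[:2]),'knob',M@(k.x[:2]-b[:2]))
from station import ctrl
o=ctrl.get_obs();Rm=R.from_rotvec(o['tool_rot']).as_matrix();print(Rm.round(3))
E
```

```text
bed [ 0.6205  0.0749  0.039  -0.1566] 1.6534965943986606
panel [ 0.6133  0.0189  0.0615 -0.1259] 2.216881795793199
knob [0.6314 0.1427 0.1665] 0.39940593091222354
in bed: panel [ 0.00160931 -0.05648816] knob [0.00014125 0.06864224]
[[-0.896  0.445 -0.001]
 [ 0.445  0.896 -0.002]
 [ 0.    -0.002 -1.   ]]
```

Bed: (0.6205, 0.0749), yaw −0.155. The panel is about 61 mm short of the stop, and the knob matches the description. I'll move high to behind the panel, then turn so tool y lies along the bed's x.

```bash
python3 -m jog '[[[-0.19,-0.147,0],[0,0,0]],[[-0.19,-0.147,0],[0,0,0]],[[-0.19,-0.147,0],[0,0,0]],[[-0.19,-0.147,0],[0,0,0]],[[-0.19,-0.147,0],[0,0,0]]]' 0.45
python3 -m jog '[[[-0.19,-0.147,0],[0,0,0]],[[-0.19,-0.147,0],[0,0,0]],[[-0.19,-0.147,0],[0,0,0]],[[-0.19,-0.147,0],[0,0,0]],[[-0.19,-0.147,0],[0,0,0]]]'
python3 -m jog '[[[-0.19,-0.147,0],[0,0,0]],[[-0.19,-0.147,0],[0,0,0]],[[-0.19,-0.147,0],[0,0,0]],[[-0.19,-0.147,0],[0,0,0]],[[-0.19,-0.147,0],[0,0,0]]]'
python3 -m jog '[[[0,0,0],[0,0,0.64]],[[0,0,0],[0,0,0.64]],[[0,0,0],[0,0,0.64]],[[0,0,0],[0,0,0.64]],[[0,0,0],[0,0,0.64]]]'
python3 -m jog '[[[0,0,0],[0,0,0.63]],[[0,0,0],[0,0,0.63]],[[0,0,0],[0,0,0.63]],[[0,0,0],[0,0,0.63]],[[0,0,0],[0,0,0.63]]]'
cat >> h.py <<'E'
bed=np.array([.6205,.0749]);yaw=-.155
def tell(goal):
    "goal in the bed's frame (x,y) and world z: prints tool shift and turn needed"
    from station import ctrl
    o=ctrl.get_obs();Q=R.from_rotvec(o['tool_rot']);c,s=np.cos(yaw),np.sin(yaw);B=np.array([[c,-s,0],[s,c,0],[0,0,1]])
    b0=np.r_[bed,0];print('t',o['t'],'in bed',(B.T@(o['tool_pos']-b0)).round(4),'F bed',(B.T@o['contact_force']).round(2),'op',round(o['opening'],3))
    want=np.c_[-B[:,1],B[:,0],[0,0,-1]]; want=R.from_matrix(want if np.linalg.det(want)>0 else np.c_[B[:,1],B[:,0],[0,0,-1]])
    print('shift',Q.inv().apply(b0+B@np.array(goal)-o['tool_pos']).round(4),'turn',(Q.inv()*want).as_rotvec().round(3))
E
python3 -c "
from h import *;tell([0,-.165,.15])"
```

```text
t: 0.6
tool_pos: [0.3831, 0.3413, 0.2308]
tool_rot: [-0.718, -3.058, 0.001]
contact_force: [0.4, 0.4, 0.5]
opening: 0.0385
grip_force: 0.0
t: 1.1
tool_pos: [0.488, 0.125, 0.231]
tool_rot: [-0.719, -3.058, 0.0]
contact_force: [0.3, 0.7, -0.7]
opening: 0.0382
grip_force: 0.0
t: 1.6
tool_pos: [0.5927, -0.0913, 0.2307]
tool_rot: [-0.719, -3.057, 0.0]
contact_force: [0.7, 1.4, 0.7]
opening: 0.0384
grip_force: 0.0
t: 2.1
tool_pos: [0.592, -0.0887, 0.2306]
tool_rot: [-1.647, -2.674, 0.001]
contact_force: [0.2, 0.2, 0.4]
opening: 0.0384
grip_force: 0.0
t: 2.6
tool_pos: [0.592, -0.0886, 0.2307]
tool_rot: [-2.393, -2.035, 0.001]
contact_force: [-0.2, -0.1, -0.1]
opening: 0.0384
grip_force: 0.0
t 2.6 in bed [-0.0029 -0.1659  0.2307] F bed [-0.16 -0.09 -0.08] op 0.038
shift [0.0009 0.003  0.0807] turn [-0.001 -0.    -0.006]
```

```bash
python3 -m jog '[[[0.012,0.003,0.05],[0,0,0]],[[0.012,0.003,0.1],[0,0,0]],[[0.012,0.003,0.15],[0,0,0]],[[0.012,0.003,0.178],[0,0,0]],[[0.012,0.003,0.178],[0,0,0]]]'
python3 -m jog '[[[0,0,0.002],[0,0,0]],[[0,0,0.004],[0,0,0]],[[0,0,0.006],[0,0,0]],[[0,0,0.006],[0,0,0]]]'
python3 - <<'E'
from h import *;tell([0,-.15,.045])
from station import optics
for n in('wrist','scene'):
    d=optics.get_image(n); cv2.imwrite(f'pics/{n}1.png',d['image'])
E
```

```text
t: 3.1
tool_pos: [0.5923, -0.076, 0.0468]
tool_rot: [-2.382, -2.033, 0.011]
contact_force: [0.1, -0.1, -0.3]
opening: 0.0383
grip_force: 0.0
t: 3.5
tool_pos: [0.5983, -0.0776, 0.049]
tool_rot: [2.39, 2.036, 0.003]
contact_force: [-0.5, 0.4, -0.1]
opening: 0.0387
grip_force: 0.0
t 3.5 in bed [ 0.0017 -0.1541  0.049 ] F bed [-0.56  0.27 -0.13] op 0.039
shift [ 0.0041 -0.0017  0.004 ] turn [ 0.003  0.    -0.005]
```

View pics/wrist1.png

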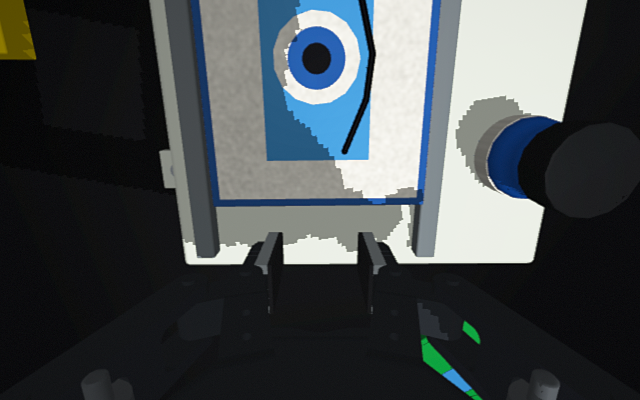

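The wrist view shows the two fingertips at (270,240) and (370,240), between the guides (columns 208 and 425) and behind the panel's blue edge (row 203). Now I'll go down a few mm more, then push.

```bash
python3 -m jog '[[[0,0,0.002],[0,0,0]],[[0,0,0.003],[0,0,0]],[[0,0,0.004],[0,0,0]],[[0,0,0.004],[0,0,0]]]' | head -5
python3 -m jog '[[[0,0,0.001],[0,0,0]],[[0,0,0.002],[0,0,0]],[[0,0,0.002],[0,0,0]]]'|head -5
python3 -m jog '[[[0.006,0,0],[0,0,0]],[[0.012,0,0],[0,0,0]],[[0.018,0,0],[0,0,0]],[[0.024,0,0],[0,0,0]],[[0.03,0,0],[0,0,0]]]'|head -5
python3 -c "
from h import *;tell([0,-.09,.045])"
```

```text
t: 4.0
tool_pos: [0.597, -0.0772, 0.0429]
tool_rot: [-2.391, -2.036, 0.001]
contact_force: [-0.6, 0.2, 0.2]
opening: 0.0381
t: 4.3
tool_pos: [0.5971, -0.0773, 0.0411]
tool_rot: [-2.392, -2.037, 0.0]
contact_force: [-0.0, 0.8, 0.0]
opening: 0.0384
t: 4.8
tool_pos: [0.6021, -0.0472, 0.0413]
tool_rot: [2.391, 2.037, -0.0]
contact_force: [0.1, -1.3, 0.0]
opening: 0.0381
t 4.8 in bed [ 0.0007 -0.1234  0.0413] F bed [ 0.27 -1.28  0.  ] op 0.038
shift [ 0.0334 -0.0008 -0.0037] turn [ 0.     0.    -0.005]
```

```bash
python3 -m jog '[[[0.008,0,0],[0,0,0]],[[0.016,0,0],[0,0,0]],[[0.024,0,0],[0,0,0]],[[0.031,0,0],[0,0,0]],[[0.038,0,0],[0,0,0]]]'|head -5
for i in 1; do python3 -m jog '[[[0.002,0,0],[0,0,0]],[[0.004,0,0],[0,0,0]],[[0.004,0,0],[0,0,0]]]'|grep -E "pos|contact"; done
python3 - <<'E'
from h import *;tell([0,-.076,.0413])
from station import optics
d=optics.get_image('wrist'); cv2.imwrite('pics/wrist2.png',d['image'])
E
```

```text
t: 5.3
tool_pos: [0.6082, -0.0095, 0.0413]
tool_rot: [2.392, 2.037, -0.0]
contact_force: [-1.3, -1.6, 0.7]
opening: 0.0381
tool_pos: [0.6087, -0.0059, 0.0413]
contact_force: [0.1, -0.2, 0.2]
t 5.6 in bed [ 0.0009 -0.0816  0.0413] F bed [ 0.15 -0.19  0.18] op 0.038
shift [ 0.0056 -0.0009 -0.    ] turn [-0.    -0.001 -0.005]
```

View pics/wrist2.png

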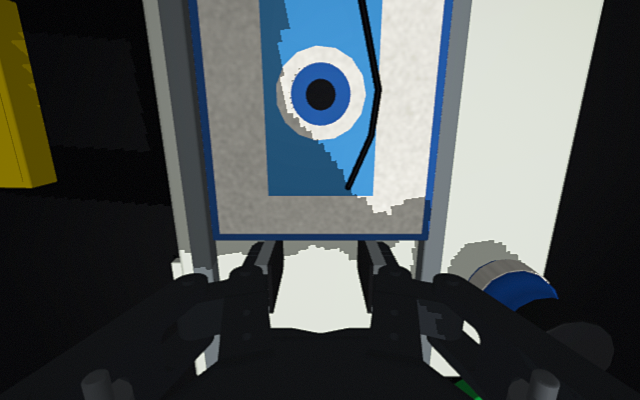

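The panel is square at the fingertips (edge at row 238), and the jar at (520,300) is clear. I'll continue in small steps until the force rises.

```bash
for s in a; do python3 -m jog '[[[0.001,0,0],[0,0,0]],[[0.002,0,0],[0,0,0]],[[0.003,0,0],[0,0,0]]]'|grep -E "pos|contact"
python3 -m jog '[[[0.001,0,0],[0,0,0]],[[0.002,0,0],[0,0,0]]]'|grep -E "pos|contact"
python3 -m jog '[[[0.001,0,0],[0,0,0]],[[0.002,0,0],[0,0,0]]]'|grep -E "pos|contact"; done
python3 -c "
from h import *;tell([0,-.076,.0413])"
```

```text
tool_pos: [0.6091, -0.0034, 0.0412]
contact_force: [-0.3, -0.6, -0.3]
tool_pos: [0.6094, -0.0012, 0.0412]
contact_force: [0.5, -1.4, 0.1]
tool_pos: [0.6099, -0.0002, 0.0413]
contact_force: [0.3, -6.4, -0.4]
t 6.35 in bed [ 0.0011 -0.0759  0.0413] F bed [ 1.26 -6.24 -0.42] op 0.038
shift [-0.0001 -0.0011 -0.    ] turn [ 0.001  0.002 -0.004]
```

The force rises just where home was expected (TCP bed y −0.076). I'll add a small extra press, back off, check, then rise and shut the fingers.

```bash
python3 -m jog '[[[0.001,0,0],[0,0,0]],[[0.002,0,0],[0,0,0]],[[0.002,0,0],[0,0,0]]]'|grep -E "pos|contact"
python3 -m jog '[[[-0.005,0,0],[0,0,0]],[[-0.012,0,0],[0,0,0]],[[-0.02,0,0],[0,0,0]],[[-0.02,0,-0.05],[0,0,0]],[[-0.02,0,-0.1],[0,0,0]]]' |grep -E "pos|contact"
python3 -m jog '[[[0,0,0],[0,0,0]],[[0,0,0],[0,0,0]],[[0,0,0],[0,0,0]],[[0,0,0],[0,0,0]],[[0,0,0],[0,0,0]]]' 0|grep -E "pos|contact|opening"
python3 - <<'E'
from h import *;tell([0,.03,.15])
from station import optics
ims=[optics.get_image(n)['image'] for n in('top','scene')]
a=cv2.resize(ims[0][120:214,236:362],None,fx=3.15,fy=3.15,interpolation=cv2.INTER_CUBIC); b=cv2.resize(ims[1][222:346,250:415],None,fx=2.4,fy=2.4,interpolation=cv2.INTER_CUBIC)
h=min(len(a),len(b));cv2.imwrite('pics/c3.png',np.hstack([a[:h],b[:h]]));print(a.shape,b.shape)
E
```

```text
tool_pos: [0.6102, -0.0002, 0.0414]
contact_force: [-1.1, -11.1, -0.3]
tool_pos: [0.605, -0.0172, 0.14]
contact_force: [0.4, 0.1, 0.3]
tool_pos: [0.6059, -0.0169, 0.1394]
contact_force: [-0.2, 0.6, -0.7]
opening: -0.0003
t 7.65 in bed [-0.0002 -0.093   0.1394] F bed [-0.34  0.56 -0.67] op -0.0
shift [ 0.123  -0.0004 -0.0106] turn [-0.003 -0.    -0.005]
(296, 397, 3) (298, 396, 3)
```

View pics/c3.png

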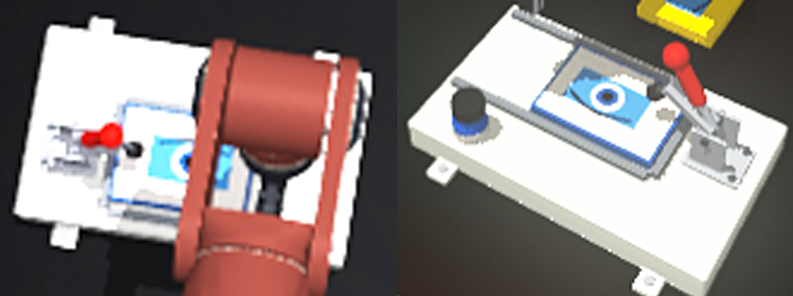

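The panel's +y edge now meets the stop under the foot, and the lever is still open (red ball at (110,133) and (677,55)). Now I'll throw the lever with the shut fingers.

```bash
python3 -m jog '[[[0.03,0,-0.01],[0,0,0]],[[0.07,0,-0.01],[0,0,0]],[[0.11,0,-0.01],[0,0,0]],[[0.125,0,-0.01],[0,0,0]],[[0.125,0,-0.01],[0,0,0]]]' |grep -E "pos|contact"
python3 -m jog '[[[0.007,0,0],[0,0,0]],[[0.014,0,0],[0,0,0]],[[0.021,0,0],[0,0,0]],[[0.028,0,0],[0,0,0]],[[0.035,0,0],[0,0,0]]]' |grep -E "pos|contact"
python3 -c "
from h import *;tell([0,.11,.15])"
```

```text
tool_pos: [0.6267, 0.108, 0.1508]
contact_force: [0.2, -0.5, 0.4]
tool_pos: [0.6333, 0.1385, 0.1529]
contact_force: [-1.4, -4.8, 3.5]
t 8.75 in bed [0.0028 0.0648 0.1529] F bed [-0.61 -4.93  3.45] op 0.0
shift [ 0.0452 -0.0031  0.0027] turn [ 0.002  0.003 -0.007]
```

```bash
python3 -m jog '[[[0.007,-0.001,0],[0,0,0]],[[0.014,-0.001,0],[0,0,0]],[[0.021,-0.002,0],[0,0,0]],[[0.028,-0.002,0],[0,0,0]],[[0.034,-0.002,0],[0,0,0]]]' |grep -E "pos|contact"
python3 -m jog '[[[0.005,0,0],[0,0,0]],[[0.01,0,0],[0,0,0]],[[0.014,0,0],[0,0,0]],[[0.014,0,0],[0,0,0]]]' |grep -E "pos|contact"
python3 -c "
from h import *;tell([0,.11,.15])"
```

```text
tool_pos: [0.6356, 0.1758, 0.1507]
contact_force: [0.7, -0.1, 0.1]
tool_pos: [0.6381, 0.1892, 0.1513]
contact_force: [0.4, 0.2, -0.1]
t 9.65 in bed [-0.0002  0.1156  0.1513] F bed [ 0.38  0.31 -0.13] op -0.0
shift [-0.0056  0.0002  0.0013] turn [-0.    -0.    -0.004]
```

The force has dropped to zero, so the lever has gone over. I'll withdraw and look.

```bash
python3 -m jog '[[[-0.03,0,0],[0,0,0]],[[-0.06,0,0],[0,0,0]],[[-0.06,0,-0.05],[0,0,0]],[[-0.06,0,-0.1],[0,0,0]],[[-0.06,0,-0.13],[0,0,0]]]' |grep -E "pos|contact"
python3 -m jog '[[[-0.04,-0.03,0],[0,0,0]],[[-0.08,-0.06,0],[0,0,0]],[[-0.12,-0.09,0],[0,0,0]],[[-0.16,-0.12,0],[0,0,0]],[[-0.2,-0.15,0],[0,0,0]]]' |grep -E "pos|contact"
python3 -m jog '[[[0,0,0],[0,0,0]],[[0,0,0],[0,0,0]],[[0,0,0],[0,0,0]],[[0,0,0],[0,0,0]],[[0,0,0],[0,0,0]]]' |grep -E "pos|contact"
python3 - <<'E'
from h import *
from station import optics
ims=[optics.get_image(n)['image'] for n in('top','scene')]
cv2.imwrite('pics/f_top.png',ims[0]);cv2.imwrite('pics/f_scene.png',ims[1])
a=cv2.resize(ims[0][120:214,236:362],None,fx=3.15,fy=3.15,interpolation=cv2.INTER_CUBIC); b=cv2.resize(ims[1][222:346,250:415],None,fx=2.4,fy=2.4,interpolation=cv2.INTER_CUBIC)
h=min(len(a),len(b));cv2.imwrite('pics/c4.png',np.vstack([np.hstack([a[:h],b[:h]]),cv2.resize(np.hstack(ims),(793,248))]))
E
```

```text
tool_pos: [0.6296, 0.1289, 0.2863]
contact_force: [0.9, 0.1, 0.8]
tool_pos: [0.447, -0.0452, 0.2813]
contact_force: [0.2, -1.8, 0.6]
tool_pos: [0.4492, -0.0435, 0.2812]
contact_force: [-0.7, 1.4, 0.2]
```

View pics/c4.png

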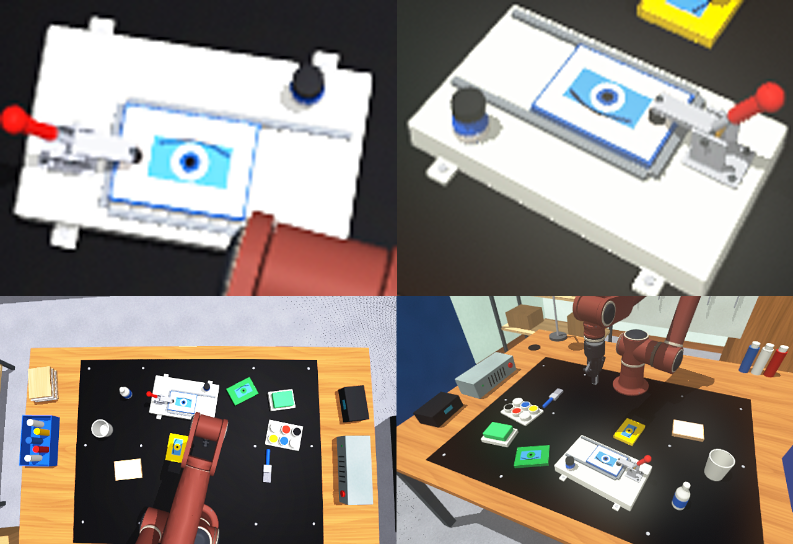

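The lever leans to the bed's +y (ball at (14,120) and (770,98)), with the foot down on the panel at the stop. The bystanders look unmoved. I'll check the numbers before handing in.

```bash
python3 - <<'E'
from h import *
c,s=np.cos(yaw),np.sin(yaw);M=np.array([[c,s],[-s,c]])
k=least_squares(lambda q:np.r_[(proj('top',q)-[240.2,158]).ravel(),(proj('scene',q)-[405.2,262.6]).ravel()],[.6,.1,.16]).x
print('knob',M@(k[:2]-bed),k[2])
g=[[.05,.07],[.05,-.07],[-.05,-.07],[-.05,.07]]
W=[np.r_[bed+M.T@(np.array(p)+[0,.005]),.058] for p in g]
print('home corners expected in crops: top',((proj('top',W)-[236,120])*3.15).round(),'scene',((proj('scene',W)-[250,222])*2.4+[397,0]).round())
E
```

```text
knob [0.00027033 0.16270187] 0.16326666036287013
home corners expected in crops: top [[123. 106.]
 [259. 127.]
 [243. 223.]
 [106. 202.]] scene [[649. 163.]
 [529. 104.]
 [578.  42.]
 [694.  94.]]
```

```bash
python3 -c "
from station import job;print(job.finish_job())"
```

```text
the job is handed in; nothing more can be done
None
```

The panel was pushed home against the stop first, then the lever thrown to its locked side (ball measured at bed y = +163 mm, height 163 mm); the arm finished clear, the bystanders look unmoved, and the job is handed in.

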